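# Put the yellow inspection lamp on its charging cradle

### The job

Pull the yellow-handled inspection lamp out of its slanted holder tube and lay it gently, without dropping it, in the two V-shaped rests of the sloped charging cradle: white end down against the red end stop, handle in the higher rest. Let go of it there, leave the blue lamp in its tube and leave everything else on the bench where it is.

Things in the scene. Friction and masses are not known exactly. Their poses are not given: they have to be found in the camera images.
- yellow_lamp: slim round inspection lamp, 210 mm long, about 130 g: white tube, diameter 20, for the first 120 mm, then a yellow handle, diameter 26, for 90 mm. Origin: centre of the white end face; +z along the axis towards the handle. Starts in either holder tube, white end down (lamp to be moved).
- yellow_lamp_foot (a point): centre of the white end face of the yellow lamp (same point as the lamp's origin).
- yellow_lamp_grip (a point): point on the axis of the yellow lamp 145 mm from the white end, in the handle: a good place to grip.
- blue_lamp: slim round inspection lamp, 210 mm long, about 130 g: white tube, diameter 20, for the first 120 mm, then a blue handle, diameter 26, for 90 mm. Origin: centre of the white end face; +z along the axis towards the handle. Starts in either holder tube, white end down (stays there).
- blue_lamp_foot (a point): centre of the white end face of the blue lamp.
- holder: fixed holder: grey base 170 x 170 x 12 mm; two black tubes at y = +45 and -45 mm, leaning 35 degrees from vertical towards its +x, backed by a steel plate on the +x side. Tubes: outer diameter 33, inner 25, 112 mm long; mouth centres at x = +4, z = 122 mm, inner floors at x = -57, z = 35 mm. 106 mm of a lamp is inside. Origin: centre of underside, z up.
- cradle: fixed charging cradle: black base 250 (x) x 90 x 16 mm with two grey 90 degree V rests, 12 mm thick, 44 mm wide, and a red end stop at the -x end, its top 13 mm above the lamp axis. A seated lamp lies in the plane y = 0, rising 15 degrees towards +x; the rests carry it 35 and 190 mm from its white end; between them it is open to the base. Origin: centre of underside, z up.
- cradle_foot (a point): where the centre of the lamp's white end face lies when seated: on the face of the red stop, at x = -105, z = 45 mm of the cradle's frame.
- cradle_grip (a point): where the lamp's grip point (145 mm from the white end) lies when seated: x = +35, z = 82.5 mm of the cradle's frame.
- tape: orange ring-shaped tape roll lying flat, diameter 100, 24 mm high; origin: centre of underside.
- plug_a: white plug adapter, 50 x 50 x 38 mm with two pins; origin: centre of underside.
- plug_b: black plug adapter, 50 x 50 x 38 mm with two pins; origin: centre of underside.
- screw_jar: jar with red cap, diameter 64, 85 mm high; origin: centre of underside.
- driver: screwdriver lying on the bench, about 200 mm long; origin: underside.
There are look-alikes about, which are no part of the job. There is more than one size of the yellow_lamp; the job needs the smallest.

How it is judged:
On the way:
1. the gripper holds the yellow lamp drawn out of its tube (z of yellow_lamp_foot in the frame of holder above 0.11 m and contact force between the fingers and yellow_lamp above 0.5 N), for 0.05 s.
At the end, for the whole second after the job is handed in: The yellow lamp lies still and released in both rests, its white end and its grip point each within 8 mm of their seated places; the blue lamp's white end is within 15 mm, and tape, plugs, jar and screwdriver within 25 mm, of where they were (distance between yellow_lamp_foot and cradle_foot below 0.008 m and distance between yellow_lamp_grip and cradle_grip below 0.008 m and linear speed of yellow_lamp below 0.02 m/s and distance of blue_lamp_foot from where it was at the start of the episode below 0.015 m and distance of each of tape, plug_a, plug_b, screw_jar, driver from where it was at the start of the episode below 0.025 m); the robot touches nothing.
It fails at once if the yellow lamp was dropped or thrown (faster than 0.4 m/s while not held) (linear speed of yellow_lamp above 0.4 m/s and contact force between the fingers and yellow_lamp below 0.05 N).
It fails at once if the yellow lamp was pressed on the cradle with more than 40 N (contact force between yellow_lamp and cradle above 40 N).
It fails at once if the blue lamp was pulled up by more than 30 mm (distance of blue_lamp_foot from where it was at the start of the episode above 0.03 m).
It fails at once if another loose thing on the bench was moved by more than 40 mm (distance of any of tape, plug_a, plug_b, screw_jar, driver from where it was at the start of the episode above 0.04 m).
It also fails if it takes over 40 s, if anything falls off the work surface, if the arm or the gripper's body presses on something with over 40 N, if the wrist force passes 120 N, or if a joint passes its speed limit or range.

### The arm

A 7-joint arm with a two-finger parallel gripper is mounted at the origin on the work surface. World frame = base frame: x ahead of the robot, y to its left, z up, the work surface at z = 0. Lengths are in m, angles in rad, forces in N, time in s.
With the tool pointing down it reaches from about 0.4 to 0.75 m from the base axis. Payload 19.5 kg.
Tool frame: the origin (TCP) lies midway between the tips of the shut fingers; the grasp point (between the pads) lies 19 mm behind it; z points along the fingers, y is the line along which they close (so a half turn about z gives the same grasp; the last joint's range is limited). The gripper opens to 85 mm and grips with 20 to 120 N. Pads are 22 mm wide; open, the fingers measure 114 mm over their backs; the gripper's body (76 mm by 85 mm) begins 54 mm behind the grasp point. The pads swing forward as they close: fully open they stand 13 mm farther back than shut.
Start: joints at [-1.372, 0.707, -0.028, 1.485, 0.022, 0.951, -0.075], TCP at [0.137, 0.558, 0.231] pointing down, gripper open.
Joint ranges: [-2.71, 2.71], [-0.32, 2.16], [-1.57, 1.52], [0, 2.45], [-1.46, 4.6], [0, 2.02], [-2.83, 2.83]. Speed limits (rad/s): [1.89, 1.89, 2.57, 2.57, 3.01, 3.01, 3.01].

### API

Orientations are given as a unit quaternion [w, x, y, z].
In Python, from workcell import arm gives the robot as it stands.
- The arm moves only by the tool jog_arm, never from a script. Its argument "steps" is text: rows parted by semicolons, each of 7 numbers parted by spaces: the finger opening in cm, from 0 to 8.54, then the shift along the tool's x, y, z in cm, then the turn, a rotation vector about the tool's x, y, z in rad. In form: fingers tx ty tz wx wy wz; .... A call has 1 to 10 rows; each row shifts and turns the commanded pose from where the row before left it, along the tool's axes as they then stand; what a row does not reach is not made up. A row lasts 1/10 s, in which the tool goes at most 50 mm and 8.59 degrees, less where a joint would pass 70% of its speed; a pose out of reach is approached as far as the arm can. A call with a gripper value outside its range is refused whole. The fingers move at their own pace and stop on an object; the grip force is fixed at half the most. Time passes only in rows, so rows that do not move let the fingers close. It gives the time, the measured TCP pose, the force, the opening and the grip force at its end, in the units of the state.
- arm.get_obs(): the state, without advancing time (a new reading comes with each control period).
- arm.grab_frame(name): name is "scene" or "top" or "wrist"; returns a dict with "img" (400x640x3 uint8, red, green, blue), "fov_y" (degrees; the focal length in pixels is half the picture's height over the tangent of half this angle, whatever the lens; pixels are square), "cx", "cy" (the principal point, pixels), "xyz" and "attitude" of the camera in the world. Camera axes: x right, y up, looking along -z (the intrinsics and any distortion apply to the point x, -y, -z); pixel columns grow to the right and rows downward; lengths in m; the calibration is good to about 2 mm. A picture is of the moment at which its call begins. There is no depth.
- arm.close_job(): hands the job in; it is judged then, once.
The state is a dict: "t": time; "q": joint angles; "joint_vel": joint speeds; "effort": joint torques, N m; "tool_pos": TCP position; "tool_rot": TCP orientation; "contact_force": force on the tool from outside, world axes, zero at the start; "moment": the same for the moment, N m; "width": finger opening in m; "grasp_force": force on a finger pad.
Only numpy, scipy, OpenCV 4.12 (cv2) and the standard library are available. Lean on these libraries where they do the work, as an engineer would, in place of code of your own. Each camera call takes 0.05 s, during which the arm holds its last target. There are 200 camera calls.

## Working session

There is one attempt and no reset: what is moved stays moved. The work goes in short steps, Python scripts to look and compute and a tool call to move; the robot and the scene stay as the last step left them, time stands still between calls to the robot, and variables do not carry over. Pictures are saved under pics/ and viewed, at most 10 in all, crops included, and the job is handed in when it is done.

Besides the shell and the picture viewer there is one more tool, called by a JSON object that holds its "method" and its "body". jog_arm: Moves the arm, as the interface text tells. Its arguments: {"type":"object","properties":{"steps":{"type":"string"}},"required":["steps"]}

```bash
mkdir -p pics; ls; python3 - <<'E'
from workcell import arm
import cv2,pickle
d={}
for n in("scene","top"):
    f=arm.grab_frame(n);d[n]=f
    cv2.imwrite(f"pics/{n}0.png",f["img"][...,::-1])
    print(n,{k:v for k,v in f.items() if k!="img"})
pickle.dump(d,open("f0.pkl","wb"))
o=arm.get_obs();print(o)
E
```

```text
pics
scene {'fov_y': 51.934567763002704, 'cx': 313.81956970105165, 'cy': 201.60654346986004, 'xyz': array([0.95900447, 0.45706369, 1.0851527 ]), 'attitude': array([0.41424425, 0.13780365, 0.28061551, 0.85479049])}
top {'fov_y': 45.03559529093838, 'cx': 313.9543431300396, 'cy': 206.46507200576545, 'xyz': array([0.23878974, 0.01437581, 1.45190558]), 'attitude': array([-0.70023052, -0.04300978,  0.0344543 ,  0.71178668])}
{'t': 0.1, 'q': array([-1.3716956 ,  0.70702895, -0.0275733 ,  1.48494623,  0.02201618,
        0.95090567, -0.07551445]), 'joint_vel': array([-0.00097203, -0.00205249, -0.00023139, -0.00124469, -0.00022524,
        0.00089762,  0.00016779]), 'effort': array([ 2.05581127e-03, -8.84292054e+01,  1.23628959e+00, -2.36457378e+01,
        1.69321918e-02,  5.00675131e-03,  6.99880252e-05]), 'tool_pos': array([0.13709443, 0.55817474, 0.23088281]), 'tool_rot': array([-2.35740020e-05,  1.20129090e-01,  9.92758157e-01, -4.92293771e-04]), 'contact_force': array([-0.21364497,  1.10740274,  0.66277152]), 'moment': array([-0.01625134, -0.01582204,  0.02816866]), 'grasp_force': 0.0, 'width': 0.08568131272761369}
```

View pics/scene0.png

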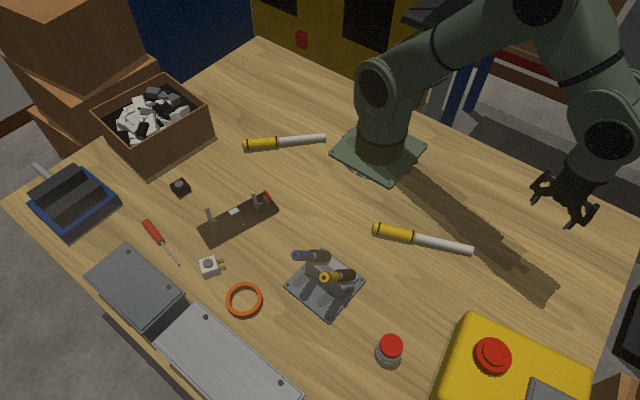

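View pics/top0.png

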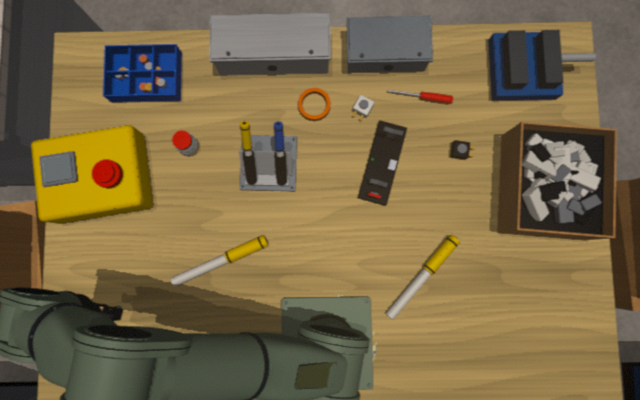

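Two yellow lamps lie on the bench: top (220,260) and (425,275). A third yellow lamp (247,135) stands in the holder beside the blue one (279,140). The one in the holder should be the target. I'll check this in an enlarged crop, together with the cradle (382,163).

```bash
cat > h.py <<'E'
import numpy as np,cv2
from scipy.spatial.transform import Rotation as R
def q2R(q): return R.from_quat(np.roll(q,-1)).as_matrix()
def ray(f,uv):
    F=200/np.tan(np.radians(f["fov_y"]/2)); u,v=uv
    d=q2R(f["attitude"])@np.array([(u-f["cx"])/F,-(v-f["cy"])/F,-1]); return f["xyz"],d/np.linalg.norm(d)
def onz(f,uv,z):
    o,d=ray(f,uv); return o+d*(z-o[2])/d[2]
def tri(*obs):
    A=np.zeros((3,3));b=np.zeros(3);rs=[ray(f,uv) for f,uv in obs]
    for o,d in rs: P=np.eye(3)-np.outer(d,d);A+=P;b+=P@o
    p=np.linalg.solve(A,b); return p,[np.linalg.norm((np.eye(3)-np.outer(d,d))@(p-o)) for o,d in rs]
def proj(f,p):
    F=200/np.tan(np.radians(f["fov_y"]/2)); c=q2R(f["attitude"]).T@(np.asarray(p)-f["xyz"])
    return np.array([f["cx"]-F*c[0]/c[2], f["cy"]+F*c[1]/c[2]])
E
python3 - <<'E'
import pickle,cv2,numpy as np
d=pickle.load(open("f0.pkl","rb"))
def c(n,x,y,w=80,h=60): return cv2.resize(d[n]["img"][y:y+h,x:x+w,::-1],(400,300),interpolation=cv2.INTER_CUBIC)
cv2.imwrite("pics/crop.png",np.vstack([np.hstack([c("top",230,118,100,75),c("scene",275,240,107,80)]),np.hstack([c("top",325,115,120,90),c("scene",185,180,107,80)])]))
E
```

```text
(no output)
```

View pics/crop.png

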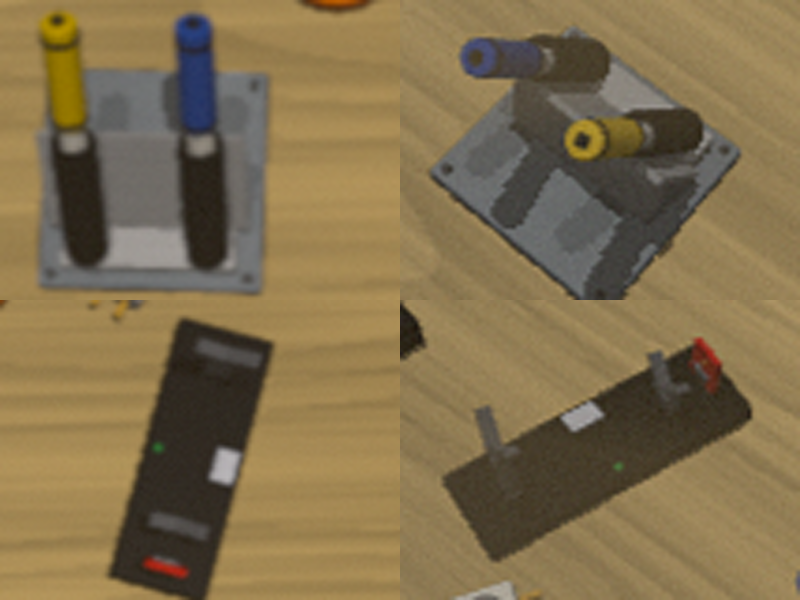

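The crop shows that only the left tube's lamp has a yellow handle, with its end at top (244,122) and scene (324,277). It is the slim one. Next I measure it, the two on the bench, the holder and the cradle.

```bash
cat > m.py <<'E'
import pickle;from h import *
np.set_printoptions(precision=4,suppress=True)
d=pickle.load(open("f0.pkl","rb"));T=d["top"];S=d["scene"]
def cp(x0,y0,w,ox,oy): return lambda x,y:((x-ox+.5)*w/400-.5+x0,(y-oy+.5)*w/400-.5+y0)
a=cp(230,118,100,0,0);b=cp(275,240,107,400,0);c=cp(325,115,120,0,300);e=cp(185,180,107,400,300)
def p2(n,t,s): p,r=tri((T,t),(S,s));print(n,p,"gap",np.round(np.array(r)*1e3,1));return p
y1=p2("yel end",a(57,20),b(585,140));y0=p2("yel handle start",a(73,131),b(642,135))
b1=p2("blue end",a(193,22),b(481,58));b0=p2("blue h start",a(200,133),b(543,58))
for u,v in((y1,y0),(b1,b0)):
    x=u-v;print("len",np.linalg.norm(x),"lean",np.degrees(np.arccos(x[2]/np.linalg.norm(x))),"yaw",np.degrees(np.arctan2(x[1],x[0])))
print("holder corners top",[onz(T,a(*q),.012)[:2] for q in((268,75),(262,292),(40,287))])
print("holder corners scene",[onz(S,b(*q),.012)[:2] for q in((431,172),(738,152))])
k=[onz(T,c(*q),.016) for q in((180,320),(272,343),(203,600),(110,576))]
print("cradle",k, "centre",np.mean(k,0), "len",np.linalg.norm(k[0]-k[3]),np.linalg.norm(k[1]-k[0]))
x=(k[0]+k[1]-k[2]-k[3]);print("yaw",np.degrees(np.arctan2(x[1],x[0])))
p2("stop top L",c(145,561),e(695,340));p2("stop top R",c(188,572),e(718,360))
print("bench lamps:")
hsv=cv2.cvtColor(T["img"],cv2.COLOR_RGB2HSV)
m=cv2.inRange(hsv,(20,150,100),(32,255,255));n,l,st,ce=cv2.connectedComponentsWithStats(m)
for i in range(1,n):
    if 20<st[i,4]<1500:
        r=cv2.minAreaRect(np.argwhere(l==i)[:,::-1].astype(np.float32));print(ce[i],r[1],"mm",np.array(r[1])*(1.44/(200/np.tan(np.radians(T["fov_y"]/2))))*1000)
E
python3 m.py
```

```text
yel end [0.6039 0.2115 0.2027] gap [0.1 0.1]
yel handle start [0.5457 0.2153 0.1223] gap [2.9 2.9]
blue end [0.6001 0.1219 0.2028] gap [1.3 1.3]
blue h start [0.5419 0.1255 0.1249] gap [2.8 2.8]
len 0.09934638491560335 lean 35.97191230560745 yaw -3.6958614343551397
len 0.09728977609897986 lean 36.822819585994694 yaw -3.5937071358849098
holder corners top [array([0.6136, 0.0801]), array([0.4464, 0.0866]), array([0.4532, 0.2543])]
holder corners scene [array([0.6202, 0.0835]), array([0.4629, 0.2561])]
cradle [array([ 0.6568, -0.1708,  0.016 ]), array([ 0.6336, -0.254 ,  0.016 ]), array([ 0.3988, -0.1836,  0.016 ]), array([ 0.4219, -0.1009,  0.016 ])] centre [ 0.5278 -0.1773  0.016 ] len 0.24508088588958285 0.08630784218932414
yaw -16.633331635012603
stop top L [ 0.4331 -0.1353  0.0847] gap [12.2 12.2]
stop top R [ 0.4171 -0.1611  0.0249] gap [10.4 10.4]
bench lamps:
[147.7826  86.8696] (6.0, 3.0) mm [17.9097  8.9549]
[244.3067 124.32  ] (8.0, 10.0) mm [23.8797 29.8496]
[245.9091 139.0242] (20.0, 9.0) mm [59.6992 26.8646]
[245.926  248.5503] (12.662370681762695, 44.11139678955078) mm [ 37.7966 131.6707]
[441.8019 253.9075] (13.043749809265137, 44.32459259033203) mm [ 38.935  132.3071]
```

The target is confirmed: the bench lamps' handles are about 38 mm wide, so those are the larger size. The holder lamp leans 35° and its end is at z≈0.203, where 0.207 is expected. I'll work out a move to a viewing pose.

```bash
cat > go.py <<'E'
from h import *
from workcell import arm
np.set_printoptions(precision=4,suppress=True)
def plan(gp,tilt,yaw,back=0.,N=None,flip=True):
    """grasp point, tool tilt from vertical (deg) in heading yaw; y tool ~ +horizontal"""
    t,y=np.radians([tilt,yaw]);h=np.array([np.cos(y),np.sin(y),0])
    z=h*np.sin(t)-np.array([0,0,np.cos(t)]);Y=np.cross([0,0,1],h);Rt=np.c_[np.cross(Y,z),Y,z]
    o=arm.get_obs();R0=q2R(o["tool_rot"]);p=np.asarray(gp)+z*(.019-back)
    rv=R.from_matrix(R0.T@Rt).as_rotvec();d=R0.T@(p-o["tool_pos"])
    N=N or int(np.ceil(max(np.linalg.norm(rv)/.14,np.linalg.norm(d)/.045)))
    M=sum(R.from_rotvec(rv/N*k).as_matrix() for k in range(N));s=np.linalg.solve(M,d)
    print("N",N,"rows cm",s*100,"rad",rv/N,"target",p,"now",o["tool_pos"],"t",o["t"])
E
python3 -c "
from go import *
plan([.5666,.2135,.152],40,-3,.15)"
```

```text
N 11 rows cm [-3.5469 -2.5684  0.9266] rad [-0.0061 -0.0633 -0.0164] target [0.4825 0.2179 0.2524] now [0.1371 0.5582 0.2309] t 0.1
```

{"method": "jog_arm", "body": {"steps": "8.5 -2.95 -2.14 0.77 -0.005 -0.053 -0.0137;8.5 -2.95 -2.14 0.77 -0.005 -0.053 -0.0137;8.5 -2.95 -2.14 0.77 -0.005 -0.053 -0.0137;8.5 -2.95 -2.14 0.77 -0.005 -0.053 -0.0137;8.5 -2.95 -2.14 0.77 -0.005 -0.053 -0.0137;8.5 -2.95 -2.14 0.77 -0.005 -0.053 -0.0137;8.5 -2.95 -2.14 0.77 -0.005 -0.053 -0.0137;8.5 -2.95 -2.14 0.77 -0.005 -0.053 -0.0137;8.5 -2.95 -2.14 0.77 -0.005 -0.053 -0.0137;8.5 -2.95 -2.14 0.77 -0.005 -0.053 -0.0137"}}

```text
t: 1.1
tool_pos: [0.3964, 0.2938, 0.2242]
tool_rot: [0.263, 0.048, 0.963, -0.007]
contact_force: [1.3, 0.9, -1.4]
width: 0.085
grasp_force: 0.0
```

```bash
python3 -c "
from go import *
plan([.5666,.2135,.152],40,-3,.15)"
```

```text
N 3 rows cm [-3.0859 -2.2809  0.9043] rad [-0.0052 -0.055  -0.0143] target [0.4825 0.2179 0.2524] now [0.3964 0.2938 0.2242] t 1.1
```

{"method": "jog_arm", "body": {"steps": "8.5 -3.0 -2.2 0.9 -0.005 -0.055 -0.014;8.5 -3.0 -2.2 0.9 -0.005 -0.055 -0.014;8.5 -2.8 -2.2 0.9 -0.005 -0.055 -0.014;8.5 0 0 0 0 0 0;8.5 0 0 0 0 0 0"}}

```text
t: 1.6
tool_pos: [0.4838, 0.2367, 0.2729]
tool_rot: [0.327, 0.03, 0.944, -0.021]
contact_force: [0.2, 0.4, 0.4]
width: 0.0852
grasp_force: 0.0
```

```bash
python3 - <<'E'
from go import *
import pickle
plan([.5666,.2135,.152],40,-3,.15)
f=arm.grab_frame("wrist");pickle.dump(f,open("w1.pkl","wb"));cv2.imwrite("pics/w1.png",f["img"][...,::-1])
print(f["xyz"],q2R(f["attitude"]),f["fov_y"],proj(f,[.604,.2115,.2027]),proj(f,[.5666,.2135,.15]))
E
```

```text
N 1 rows cm [ 1.2916 -1.8401  1.6507] rad [-0.0267 -0.0316 -0.0013] target [0.4825 0.2179 0.2524] now [0.4838 0.2367 0.2729] t 1.6
[0.3298 0.2485 0.3336] [[ 0.07   -0.542  -0.8374]
 [ 0.9974  0.022   0.0691]
 [-0.019  -0.8401  0.5421]] 71.9964228170029 [304.9712 238.4803] [305.1877 179.6054]
```

View pics/w1.png

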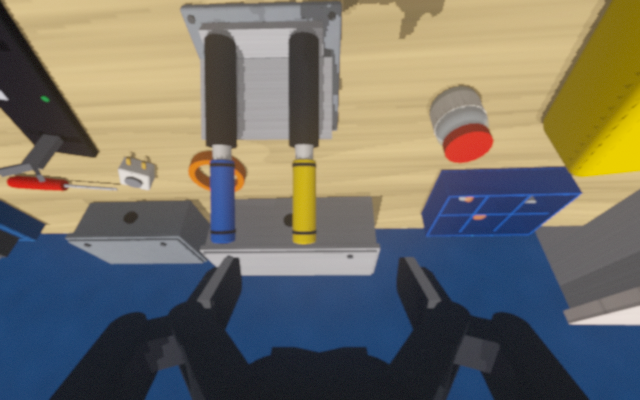

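The wrist view shows the yellow handle from (304,157) to (304,243). The predicted grip point (305,180) lies on it, so the position is confirmed. Now I align and approach.

{"method": "jog_arm", "body": {"steps": "8.5 0.65 -0.92 0.83 -0.0133 -0.0158 -0.0007;8.5 0.65 -0.92 0.83 -0.0133 -0.0158 -0.0007;8.5 0 0 2 0 0 0;8.5 0 0 2 0 0 0;8.5 0 0 0 0 0 0;8.5 0 0 0 0 0 0"}}

```text
t: 2.25
tool_pos: [0.5161, 0.2357, 0.254]
tool_rot: [0.321, 0.03, 0.946, -0.025]
contact_force: [0.1, 0.6, 0.9]
width: 0.0848
grasp_force: 0.0
```

```bash
python3 - <<'E'
from go import *
import pickle
plan([.5666,.2135,.1515],40,-3,0)
f=arm.grab_frame("wrist");w1=pickle.load(open("w1.pkl","rb"));d=pickle.load(open("f0.pkl","rb"))
r={}
for n,g in(("w1",w1),("w2",f)):
    hsv=cv2.cvtColor(g["img"],cv2.COLOR_RGB2HSV);m=cv2.inRange(hsv,(20,120,60),(34,255,255));m[:,:250]=0;m[:,380:]=0
    k,l,st,ce=cv2.connectedComponentsWithStats(m);i=1+st[1:,4].argmax()
    ys,xs=np.where(m>0)
    row=[(v,xs[ys==v].mean(),np.ptp(xs[ys==v])+1) for v in np.unique(ys)];print(n,row[0],row[len(row)//2],row[-1])
    r[n]=row
p,e=tri((w1,(r["w1"][0][1],r["w1"][0][0])),(f,(r["w2"][0][1],r["w2"][0][0])));print("handle start",p,e)
cv2.imwrite("pics/w2.png",f["img"][...,::-1])
foot=p-.12*np.array([.573,-.03,.819]);print("proj grip w2",proj(f,[.5666,.2135,.1515]))
E
```

```text
N 3 rows cm [ 0.749  -0.5511  4.3955] rad [-0.0115 -0.0148  0.0002] target [0.5788 0.2129 0.1369] now [0.5161 0.2357 0.254 ] t 2.25
w1 (np.int64(159), np.float64(303.5), np.int64(12)) (np.int64(202), np.float64(304.0), np.int64(23)) (np.int64(244), np.float64(303.0), np.int64(5))
w2 (np.int64(152), np.float64(299.5), np.int64(10)) (np.int64(201), np.float64(301.0), np.int64(27)) (np.int64(249), np.float64(300.5), np.int64(12))
handle start [0.5357 0.2148 0.1481] [np.float64(0.00039142023141709714), np.float64(0.0003914202314170971)]
proj grip w2 [302.4867 177.2153]
```

```bash
python3 - <<'E'
from go import *
print(arm.get_obs()); plan([.5666,.2135,.1515],40,-3,.1)
E
```

```text
{'t': 2.3, 'q': array([-1.1463,  0.6734,  0.7321,  2.0958,  0.835 ,  0.0011,  0.0245]), 'joint_vel': array([-0.0104, -0.0051,  0.0031,  0.0021, -0.001 , -0.0019, -0.0008]), 'effort': array([  1.1107, -65.9331,  13.238 , -15.3117,   0.0087,   0.0495,
         0.0014]), 'tool_pos': array([0.5159, 0.2359, 0.2542]), 'tool_rot': array([ 0.3206,  0.0303,  0.9464, -0.0245]), 'contact_force': array([-0.1185, -0.224 ,  0.5491]), 'moment': array([ 0.0199,  0.6828, -0.0422]), 'grasp_force': 0.0, 'width': 0.08506546449603125}
N 2 rows cm [ 1.2663 -0.9459  1.6172] rad [-0.017  -0.0221  0.0003] target [0.5146 0.2162 0.2135] now [0.5159 0.2359 0.2542] t 2.3
```

Joint 6 has reached its lower limit of 0, so a 40° forward tilt is too much here. I'll use 25° instead: the pads may cross the handle obliquely, and there is still room for the gripper body.

```bash
python3 - <<'E'
from go import *
plan([.5695,.2133,.1555],25,-3,.08)
E
```

```text
N 2 rows cm [ 0.0313 -0.9222  2.6379] rad [-0.0169  0.1088 -0.0019] target [0.5438 0.2146 0.2108] now [0.5159 0.2359 0.2542] t 2.3
```

{"method": "jog_arm", "body": {"steps": "8.5 0.02 -0.6 0 -0.011 0.0725 -0.001;8.5 0.02 -0.6 1.7 -0.011 0.0725 -0.001;8.5 0.02 -0.6 1.7 -0.011 0.0725 -0.001;8.5 0 0 0 0 0 0;8.5 0 0 0 0 0 0"}}

```text
t: 2.8
tool_pos: [0.5286, 0.2206, 0.2298]
tool_rot: [0.246, 0.029, 0.969, -0.014]
contact_force: [0.6, 0.8, -0.2]
width: 0.085
grasp_force: 0.0
```

```bash
python3 - <<'E'
from go import *
plan([.5695,.2133,.1555],25,-3,.08)
print(arm.get_obs()["q"])
E
```

```text
N 1 rows cm [-0.4544 -0.4707  2.4221] rad [-0.0166  0.0604 -0.0028] target [0.5438 0.2146 0.2108] now [0.5286 0.2206 0.2298] t 2.8
[-0.7607  0.605   0.2393  1.9871  0.794   0.237   0.1761]
```

{"method": "jog_arm", "body": {"steps": "8.5 -0.2 -0.25 0.8 -0.008 0.03 -0.001;8.5 -0.25 -0.25 0.8 -0.008 0.03 -0.001;8.5 0 0 0.8 0 0 0;8.5 0 0 0 0 0 0;8.5 0 0 0 0 0 0"}}

```text
t: 3.3
tool_pos: [0.5423, 0.2162, 0.21]
tool_rot: [0.216, 0.024, 0.976, -0.006]
contact_force: [0.7, 0.3, 0.2]
width: 0.0849
grasp_force: 0.0
```

```bash
python3 - <<'E'
from go import *
plan([.5695,.2133,.1555],25,-3,0)
print(arm.get_obs()["q"])
f=arm.grab_frame("wrist");cv2.imwrite("pics/w3.png",f["img"][...,::-1])
print(proj(f,[.5695,.2133,.1555]))
E
```

```text
N 2 rows cm [-0.0858 -0.0715  3.995 ] rad [-0.0002 -0.      0.0012] target [0.5775 0.2129 0.1383] now [0.5423 0.2162 0.21  ] t 3.3
[-0.6157  0.6371  0.0884  1.9306  0.7433  0.2844  0.2788]
[317.1834 220.9952]
```

View pics/w3.png

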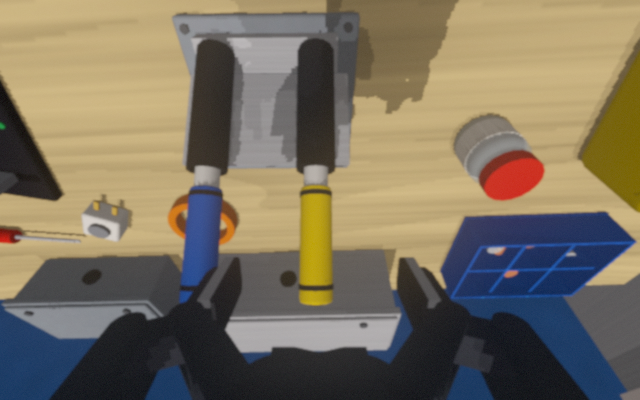

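The yellow handle is centred between the fingers (column 316, rows 186–303). The blue handle (200,250) is near the left finger, so I'll narrow the opening before going in.

{"method": "jog_arm", "body": {"steps": "6.0 0 0 0 0 0 0;6.0 0 0 0 0 0 0;6.0 0 0 1.6 0 0 0;6.0 0 0 1.6 0 0 0;6.0 0 0 1.6 0 0 0;6.0 -0.1 -0.1 1.6 0 0 0;6.0 -0.1 0 1.6 0 0 0;6.0 0 0 0 0 0 0;6.0 0 0 0 0 0 0"}}

```text
t: 4.25
tool_pos: [0.5783, 0.2124, 0.1387]
tool_rot: [0.216, 0.025, 0.976, -0.006]
contact_force: [-0.6, 0.1, 0.3]
width: 0.0602
grasp_force: 0.0
```

```bash
python3 - <<'E'
from go import *
plan([.5695,.2133,.1555],25,-3,0)
print(arm.get_obs()["q"])
E
```

```text
N 1 rows cm [0.0914 0.0432 0.0066] rad [-0.0003 -0.0007  0.0005] target [0.5775 0.2129 0.1383] now [0.5783 0.2124 0.1387] t 4.25
[-0.6345  0.8052  0.2114  1.9004  0.7978  0.1082  0.2231]
```

{"method": "jog_arm", "body": {"steps": "2.0 0 0 0 0 0 0;2.0 0 0 0 0 0 0;2.0 0 0 0 0 0 0;2.0 0 0 0 0 0 0;2.0 0 0 0 0 0 0;2.0 0 0 0 0 0 0;2.0 0 0 0 0 0 0"}}

```text
t: 4.95
tool_pos: [0.5788, 0.2123, 0.1391]
tool_rot: [0.217, 0.026, 0.976, -0.006]
contact_force: [-1.4, -1.0, 7.6]
width: 0.0245
grasp_force: 58.6
```

```bash
python3 - <<'E'
from go import *
o=arm.get_obs();R0=q2R(o["tool_rot"]);y=np.radians(-3)
print(R0.T@np.array([.5736*np.cos(y),.5736*np.sin(y),.8192]),o["tool_pos"],o["width"],o["grasp_force"],o["contact_force"])
E
```

```text
[-0.8662  0.     -0.4997] [0.5788 0.2123 0.1391] 0.02453837263948749 58.62791061401367 [-1.3748 -1.0242  7.6421]
```

{"method": "jog_arm", "body": {"steps": "2.0 -0.87 0 -0.5 0 0 0;2.0 -0.87 0 -0.5 0 0 0;2.0 -1.3 0 -0.75 0 0 0;2.0 -1.3 0 -0.75 0 0 0;2.0 -1.3 0 -0.75 0 0 0"}}

```text
t: 5.45
tool_pos: [0.6159, 0.2103, 0.1923]
tool_rot: [0.216, 0.025, 0.976, -0.006]
contact_force: [-0.6, 1.0, -1.6]
width: 0.0244
grasp_force: 58.8
```

```bash
python3 - <<'E'
from go import *
o=arm.get_obs();R0=q2R(o["tool_rot"]);y=np.radians(-3)
print(R0.T@np.array([.5736*np.cos(y),.5736*np.sin(y),.8192]),o["tool_pos"]-[.5788,.2123,.1391],o["q"],o["moment"])
E
```

```text
[-0.8655 -0.0004 -0.501 ] [ 0.0371 -0.002   0.0532] [-0.4498  0.7359 -0.0565  1.7295  0.7317  0.3878  0.3903] [ 0.0198  0.7006 -0.0129]
```

{"method": "jog_arm", "body": {"steps": "2.0 -1.3 0 -0.75 0 0 0;2.0 -1.3 0 -0.75 0 0 0;2.0 -1.3 0 -0.75 0 0 0;2.0 -1.3 0 -0.75 0 0 0;2.0 -1.3 0 -0.75 0 0 0;2.0 0 0 0 0 0 0"}}

```text
t: 6.05
tool_pos: [0.6599, 0.2078, 0.2544]
tool_rot: [0.217, 0.026, 0.976, -0.005]
contact_force: [-0.2, 0.1, -1.9]
width: 0.0243
grasp_force: 58.9
```

```bash
python3 - <<'E'
from go import *
import pickle
o=arm.get_obs();print(o["tool_pos"]-[.5788,.2123,.1391],o["q"],o["grasp_force"])
f=arm.grab_frame("scene");pickle.dump(f,open("s2.pkl","wb"))
g=arm.grab_frame("top");pickle.dump(g,open("t2.pkl","wb"))
c=lambda f,x,y:cv2.resize(f["img"][y:y+90,x:x+120,::-1],(400,300),interpolation=cv2.INTER_CUBIC)
w=cv2.resize(f["img"][...,::-1],(400,250));w=np.vstack([w,np.zeros((50,400,3),np.uint8)])
cv2.imwrite("pics/p.png",np.vstack([np.hstack([c(f,270,200),c(g,210,90)]),np.hstack([c(f,180,180),c(g,325,115)])]))
E
```

```text
[ 0.0811 -0.0045  0.1153] [-0.3304  0.7115 -0.2185  1.506   0.6235  0.6363  0.595 ] 58.87660324573517
```

View pics/p.png

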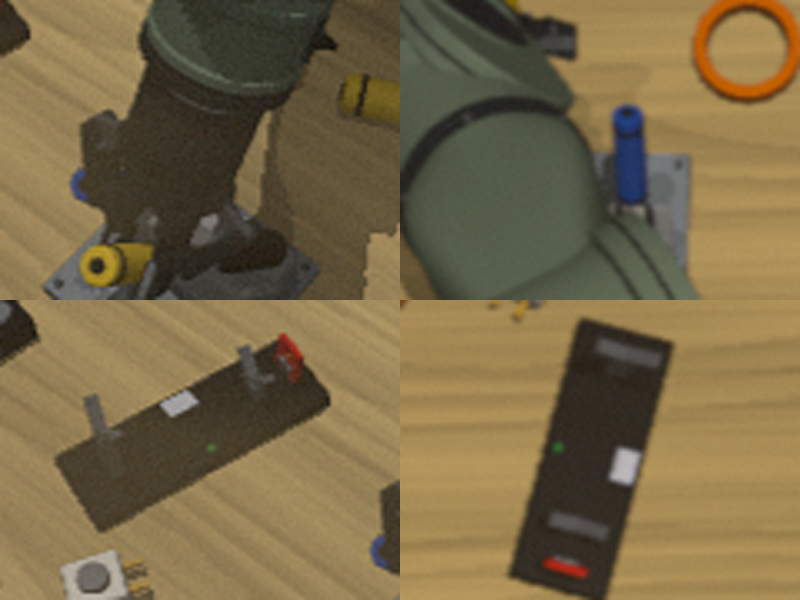

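The lamp is out of its tube and held: the holder tube is empty and the blue lamp is still in place. The cradle is fully visible in both views, so I triangulate its features.

```bash
cat > cr.py <<'E'
from h import *;import pickle
np.set_printoptions(precision=4,suppress=True)
S=pickle.load(open("s2.pkl","rb"));T=pickle.load(open("t2.pkl","rb"))
s=lambda x,y:((x+.5)*.3-.5+180,(y-300+.5)*.3-.5+180)
t=lambda x,y:((x-400+.5)*.3-.5+325,(y-300+.5)*.3-.5+115)
def p2(n,a,b): p,r=tri((T,t(*a)),(S,s(*b)));print(n,p,"gap mm %.1f"%(r[0]*1e3));return p
p2("sticker",(626,466),(179,403));p2("dot",(558,448),(211,448))
f=[p2("far y+",(580,320),(100,531)),p2("far y-",(672,343),(57,460)),p2("near y+",(510,577),(329,402))]
print("base scene",[onz(S,s(*q),.016)[:2] for q in((100,531),(57,460),(329,402))])
print("base top",[onz(T,t(*q),.016)[:2] for q in((580,320),(672,343),(604,600),(510,577))])
A=p2("stop y+",(546,563),(301,353));B=p2("stop y-",(587,572),(284,335));print("stop mid",(A+B)/2)
A=p2("hi rest y+",(598,347),(117,438));B=p2("hi rest y-",(662,357),(93,398));print("hi mid",(A+B)/2)
C=p2("lo rest y+",(550,520),(270,377));D=p2("lo rest y-",(608,532),(244,348));print("lo mid",(C+D)/2)
E
python3 cr.py
```

```text
sticker [ 0.5217 -0.2095  0.0119] gap mm 0.7
dot [ 0.5397 -0.1488  0.0123] gap mm 1.3
far y+ [ 0.6623 -0.1735 -0.0017] gap mm 0.5
far y- [ 0.6367 -0.2562  0.0063] gap mm 0.6
near y+ [ 0.4243 -0.1038 -0.0018] gap mm 1.8
base scene [array([ 0.6673, -0.1636]), array([ 0.6399, -0.2504]), array([ 0.434 , -0.0962])]
base top [array([ 0.6568, -0.1708]), array([ 0.6336, -0.254 ]), array([ 0.3987, -0.1845]), array([ 0.421 , -0.1008])]
stop y+ [ 0.4282 -0.1303  0.0592] gap mm 1.5
stop y- [ 0.4192 -0.1647  0.0509] gap mm 1.1
stop mid [ 0.4237 -0.1475  0.055 ]
hi rest y+ [ 0.6125 -0.1776  0.0878] gap mm 1.4
hi rest y- [ 0.599  -0.2286  0.0899] gap mm 3.1
hi mid [ 0.6057 -0.2031  0.0889]
lo rest y+ [ 0.4663 -0.135   0.0578] gap mm 1.5
lo rest y- [ 0.4543 -0.1842  0.0506] gap mm 1.2
lo mid [ 0.4603 -0.1596  0.0542]
```

```bash
python3 - <<'E'
from go import *
plan([.63,.20,.37],5,-3,0,6)
E
```

```text
N 6 rows cm [-0.0487 -0.1593 -1.7068] rad [-0.0001  0.058   0.    ] target [0.6317 0.1999 0.3511] now [0.6585 0.2081 0.2526] t 6.15
```

{"method": "jog_arm", "body": {"steps": "2.0 0 -0.16 -1.71 0 0.058 0;2.0 0 -0.16 -1.71 0 0.058 0;2.0 0 -0.16 -1.71 0 0.058 0;2.0 0 -0.16 -1.71 0 0.058 0;2.0 0 -0.16 -1.71 0 0.058 0;2.0 0 -0.16 -1.71 0 0.058 0;2.0 0 0 0 0 0 0"}}

```text
t: 6.85
tool_pos: [0.6297, 0.2, 0.3514]
tool_rot: [0.044, 0.027, 0.999, -0.001]
contact_force: [0.7, 1.2, -1.7]
width: 0.0246
grasp_force: 59.0
```

```bash
python3 - <<'E'
from go import *
plan([.5672,-.1905,.28],-15,-16.6,0,18)
print(arm.get_obs()["q"])
E
```

```text
N 18 rows cm [-0.0239 -2.2055  0.4858] rad [-0.0012  0.0193  0.0132] target [ 0.5625 -0.1891  0.2616] now [0.6297 0.2    0.3514] t 6.85
[-0.2176  0.7467 -0.4148  0.9763  0.3303  1.3953  0.9504]
```

{"method": "jog_arm", "body": {"steps": "2.0 0 -2.2 -0.2 -0.001 0.0193 0.013;2.0 0 -2.2 -0.2 -0.001 0.0193 0.013;2.0 0 -2.2 -0.2 -0.001 0.0193 0.013;2.0 0 -2.2 0 -0.001 0.0193 0.013;2.0 0 -2.2 0 -0.001 0.0193 0.013;2.0 0 -2.2 0 -0.001 0.0193 0.013;2.0 0 -2.2 0 -0.001 0.0193 0.013;2.0 0 -2.2 0 -0.001 0.0193 0.013;2.0 0 -2.2 0 -0.001 0.0193 0.013;2.0 0 -2.2 0 -0.001 0.0193 0.013"}}

```text
t: 7.85
tool_pos: [0.6042, -0.019, 0.3542]
tool_rot: [-0.053, 0.091, 0.994, 0.008]
contact_force: [0.1, 0.2, -1.0]
width: 0.0244
grasp_force: 59.0
```

```bash
python3 - <<'E'
from go import *
plan([.5672,-.1905,.24],-15,-16.6,0,10)
print(arm.get_obs()["q"])
E
```

```text
N 10 rows cm [-0.215  -1.7609  1.3009] rad [-0.0013  0.0155  0.0107] target [ 0.5625 -0.1891  0.2216] now [ 0.6042 -0.019   0.3542] t 7.85
[ 0.1486  0.7492 -0.422   0.9635  0.2385  1.5748  1.1944]
```

{"method": "jog_arm", "body": {"steps": "2.0 -0.21 -1.76 1.3 -0.0013 0.0155 0.0107;2.0 -0.21 -1.76 1.3 -0.0013 0.0155 0.0107;2.0 -0.21 -1.76 1.3 -0.0013 0.0155 0.0107;2.0 -0.21 -1.76 1.3 -0.0013 0.0155 0.0107;2.0 -0.21 -1.76 1.3 -0.0013 0.0155 0.0107;2.0 -0.21 -1.76 1.3 -0.0013 0.0155 0.0107;2.0 -0.21 -1.76 1.3 -0.0013 0.0155 0.0107;2.0 -0.21 -1.76 1.3 -0.0013 0.0155 0.0107;2.0 -0.21 -1.76 1.3 -0.0013 0.0155 0.0107;2.0 0 0 0 0 0 0"}}

```text
t: 8.85
tool_pos: [0.5672, -0.1746, 0.2338]
tool_rot: [-0.123, 0.14, 0.982, 0.018]
contact_force: [0.0, -0.5, -1.6]
width: 0.0247
grasp_force: 59.1
```

```bash
python3 - <<'E'
from go import *
import pickle
plan([.5672,-.1905,.24],-15,-16.6,0,1)
print(arm.get_obs()["q"])
fr={n:arm.grab_frame(n) for n in("scene","top","wrist")};pickle.dump(fr,open("f3.pkl","wb"))
c=lambda f,x,y:cv2.resize(f["img"][y:y+90,x:x+120,::-1],(400,300),interpolation=cv2.INTER_CUBIC)
w=cv2.resize(fr["wrist"]["img"][...,::-1],(480,300));
cv2.imwrite("pics/p3.png",np.vstack([np.hstack([c(fr["scene"],190,140),c(fr["top"],325,115)]),np.hstack([w,np.zeros((300,320,3),np.uint8)])]))
E
```

```text
N 1 rows cm [-0.2543 -1.5236  1.1877] rad [-0.0005  0.0119  0.0075] target [ 0.5625 -0.1891  0.2216] now [ 0.5672 -0.1746  0.2338] t 8.85
[ 0.3974  0.8955 -0.39    1.0789  0.2584  1.465   1.3358]
```

View pics/p3.png

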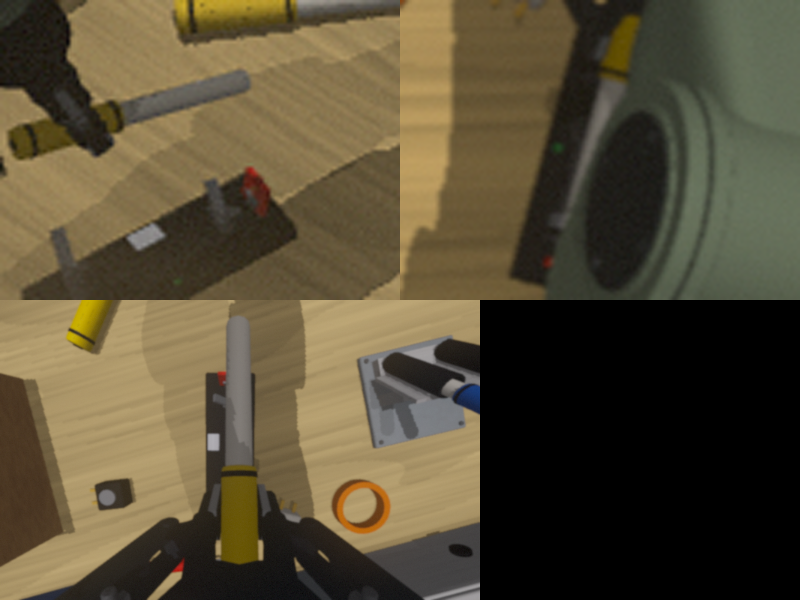

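The lamp is held firmly above the cradle and lined up with it. In the wrist view the foot is at (317,24) and the handle starts at (318,223). In the scene view the foot is at (264,164). I triangulate the lamp as it sits in the hand.

```bash
python3 - <<'E'
from go import *
import pickle
d=pickle.load(open("f3.pkl","rb"));S,W=d["scene"],d["wrist"]
s=lambda x,y:(x*.3+190,y*.3+140);w=lambda x,y:(x/.75,(y-300)/.75)
foot,e1=tri((S,s(246,81)),(W,w(238,320)));hs,e2=tri((S,s(122,119)),(W,w(239,468)))
print(foot,e1[0],hs,e2[0],np.linalg.norm(hs-foot))
a=(hs-foot)/np.linalg.norm(hs-foot);print("rise",np.degrees(np.arcsin(a[2])),"yaw",np.degrees(np.arctan2(a[1],a[0])))
o=arm.get_obs();R0=q2R(o["tool_rot"]);g=o["tool_pos"]-.019*R0[:,2]
print("grasp",g,"tool tilt",np.degrees(np.arccos(-R0[2,2])),"grasp->foot",foot-g,np.linalg.norm(foot-g),"line miss",np.linalg.norm(np.cross(g-foot,a)))
ex=np.array([np.cos(np.radians(-16.6)),np.sin(np.radians(-16.6)),0])
print("expected foot",g-.15*(ex*np.cos(np.radians(14))+[0,0,np.sin(np.radians(14))]))
# cradle stop in wrist view: red mask
m=cv2.inRange(cv2.cvtColor(W["img"],cv2.COLOR_RGB2HSV),(0,150,80),(8,255,255));m[150:]=0
ys,xs=np.where(m>0);print("red",xs.min(),xs.max(),ys.min(),ys.max(), onz(W,(xs.min(),ys.min()),.057))
print("corners near/far y-:",[onz(W,w(*q),.016) for q in((206,373),(254,373))])
E
```

```text
[ 0.4322 -0.1336  0.2104] 0.002217668920150467 [ 0.5461 -0.1649  0.2405] 0.0019568448632793136 0.12191435818298015
rise 14.310397154847719 yaw -15.376467038425464
grasp [ 0.5731 -0.1727  0.2546] tool tilt 14.09997770773708 grasp->foot [-0.1409  0.0391 -0.0442] 0.15276563920208464 line miss 0.006700185118776446
expected foot [ 0.4336 -0.1311  0.2183]
red 290 300 95 113 [ 0.4177 -0.1638  0.057 ]
corners near/far y-: [array([ 0.4022, -0.1849,  0.016 ]), array([ 0.4257, -0.1025,  0.016 ])]
```

```bash
python3 - <<'E'
from go import *
o=arm.get_obs();R0=q2R(o["tool_rot"]);g=o["tool_pos"]-.019*R0[:,2]
print(g+[.0054,-.0175,-.1434]);plan(g+[.0054,-.0175,-.1434],-14.5,-16.4,0,9)
E
```

```text
[ 0.5785 -0.1902  0.1112]
N 9 rows cm [-0.4997 -0.1737  1.5162] rad [0.0002 0.0008 0.0009] target [ 0.574  -0.1888  0.0928] now [ 0.5687 -0.1713  0.2361] t 9.0
```

{"method": "jog_arm", "body": {"steps": "2.0 -0.5 -0.17 1.52 0 0.001 0.001;2.0 -0.5 -0.17 1.52 0 0.001 0.001;2.0 -0.5 -0.17 1.52 0 0.001 0.001;2.0 -0.5 -0.17 1.52 0 0.001 0.001;2.0 -0.5 -0.17 1.52 0 0.001 0.001;2.0 -0.5 -0.17 1.52 0 0.001 0.001;2.0 -0.5 -0.17 1.52 0 0.001 0.001;2.0 -0.5 -0.17 1.52 0 0.001 0.001;2.0 -0.5 -0.17 1.52 0 0.001 0.001;2.0 0 0 0 0 0 0"}}

```text
t: 10.0
tool_pos: [0.5729, -0.1887, 0.0901]
tool_rot: [-0.127, 0.142, 0.981, 0.019]
contact_force: [-0.5, 0.9, -1.4]
width: 0.0247
grasp_force: 59.1
```

```bash
python3 - <<'E'
from go import *
import pickle
o=arm.get_obs();print(o["contact_force"],o["tool_pos"],o["moment"])
fr={n:arm.grab_frame(n) for n in("scene","wrist")};pickle.dump(fr,open("f4.pkl","wb"))
S,W=fr["scene"]["img"],fr["wrist"]["img"]
c=cv2.resize(S[150:255,180:320,::-1],(800,600),interpolation=cv2.INTER_CUBIC)[:,:]
w=cv2.resize(W[20:260,240:400,::-1],(400,600),interpolation=cv2.INTER_CUBIC)
cv2.imwrite("pics/p4.png",np.hstack([cv2.resize(c,(400,300)).repeat(1,0),np.zeros((300,0,3),np.uint8)]) if 0 else np.hstack([np.vstack([cv2.resize(c,(400,300)),c[100:400,400:800]]),w]))
E
```

```text
[-0.4551  0.8723 -1.4304] [ 0.5729 -0.1887  0.0901] [-0.1357 -0.3296 -0.0545]
```

View pics/p4.png

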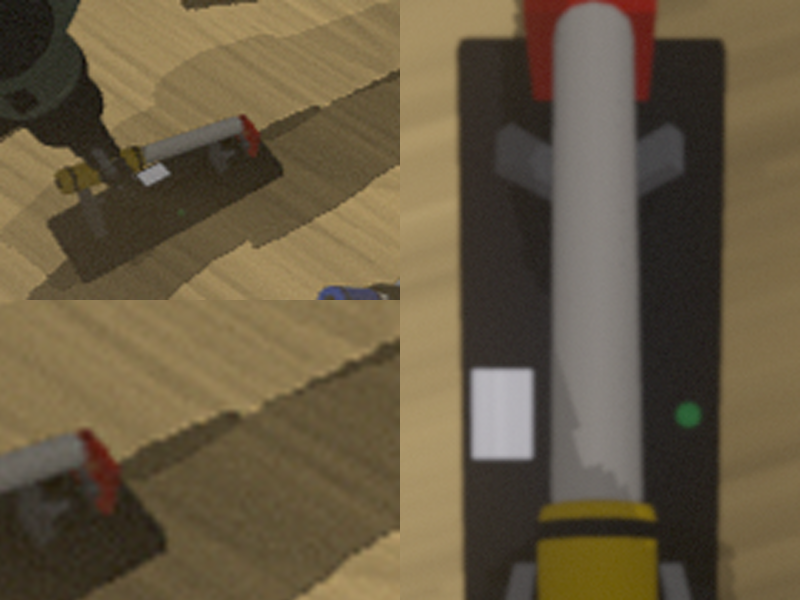

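The lamp is centred over the V rests: lamp column 595, rest centre 591 in the enlarged crop. There is no contact yet. I lower it in 2 mm rows and watch the force.

{"method": "jog_arm", "body": {"steps": "2.0 -0.05 0 0.19 0 0 0;2.0 -0.05 0 0.19 0 0 0;2.0 -0.05 0 0.19 0 0 0;2.0 -0.05 0 0.19 0 0 0;2.0 -0.05 0 0.19 0 0 0;2.0 0 0 0 0 0 0"}}

```text
t: 10.7
tool_pos: [0.5736, -0.1886, 0.0823]
tool_rot: [-0.126, 0.142, 0.982, 0.019]
contact_force: [-0.4, -0.2, -0.9]
width: 0.024
grasp_force: 59.1
```

{"method": "jog_arm", "body": {"steps": "2.0 -0.05 0 0.19 0 0 0;2.0 -0.05 0 0.19 0 0 0;2.0 0 0 0 0 0 0"}}

```text
t: 11.0
tool_pos: [0.5736, -0.1886, 0.0784]
tool_rot: [-0.126, 0.142, 0.982, 0.019]
contact_force: [0.8, 0.1, -1.4]
width: 0.0243
grasp_force: 59.1
```

{"method": "jog_arm", "body": {"steps": "2.0 -0.03 0 0.1 0 0 0;2.0 -0.03 0 0.1 0 0 0;2.0 0 0 0 0 0 0"}}

```text
t: 11.3
tool_pos: [0.5738, -0.1886, 0.0764]
tool_rot: [-0.126, 0.142, 0.982, 0.019]
contact_force: [0.1, -0.6, -1.0]
width: 0.0246
grasp_force: 59.1
```

{"method": "jog_arm", "body": {"steps": "2.0 -0.03 0 0.1 0 0 0;2.0 -0.03 0 0.1 0 0 0;2.0 0 0 0 0 0 0"}}

```text
t: 11.6
tool_pos: [0.5738, -0.1886, 0.0743]
tool_rot: [-0.126, 0.142, 0.982, 0.019]
contact_force: [0.2, -0.4, -1.9]
width: 0.0246
grasp_force: 59.1
```

{"method": "jog_arm", "body": {"steps": "2.0 -0.03 0 0.1 0 0 0;2.0 -0.03 0 0.1 0 0 0;2.0 0 0 0 0 0 0"}}

```text
t: 11.9
tool_pos: [0.5739, -0.1886, 0.0722]
tool_rot: [-0.126, 0.142, 0.982, 0.019]
contact_force: [-0.7, -0.1, -1.9]
width: 0.0245
grasp_force: 59.1
```

{"method": "jog_arm", "body": {"steps": "2.0 -0.03 0 0.1 0 0 0;2.0 0 0 0 0 0 0"}}

```text
t: 12.1
tool_pos: [0.574, -0.1886, 0.0712]
tool_rot: [-0.126, 0.142, 0.982, 0.019]
contact_force: [0.3, -0.4, -0.5]
width: 0.0251
grasp_force: 59.1
```

{"method": "jog_arm", "body": {"steps": "2.0 -0.03 0 0.1 0 0 0;2.0 0 0 0 0 0 0"}}

```text
t: 12.3
tool_pos: [0.574, -0.1889, 0.0705]
tool_rot: [-0.126, 0.142, 0.982, 0.019]
contact_force: [-0.6, -0.1, 2.7]
width: 0.0245
grasp_force: 59.6
```

{"method": "jog_arm", "body": {"steps": "2.0 -0.03 0 0.1 0 0 0;2.0 0 0 0 0 0 0"}}

```text
t: 12.5
tool_pos: [0.574, -0.1892, 0.07]
tool_rot: [-0.126, 0.142, 0.982, 0.018]
contact_force: [-4.0, -2.5, 13.1]
width: 0.0245
grasp_force: 60.6
```

{"method": "jog_arm", "body": {"steps": "2.0 -0.03 0 0.1 0 0 0;2.0 0 0 0 0 0 0"}}

```text
t: 12.7
tool_pos: [0.5741, -0.1896, 0.0696]
tool_rot: [-0.126, 0.142, 0.982, 0.018]
contact_force: [-5.1, -4.2, 22.4]
width: 0.0242
grasp_force: 61.4
```

{"method": "jog_arm", "body": {"steps": "2.0 0.04 0 -0.15 0 0 0;2.0 0 0 0 0 0 0"}}

```text
t: 12.9
tool_pos: [0.5741, -0.1892, 0.0702]
tool_rot: [-0.126, 0.142, 0.982, 0.018]
contact_force: [-2.2, -4.3, 9.7]
width: 0.0247
grasp_force: 59.9
```

{"method": "jog_arm", "body": {"steps": "2.0 0.17 0 0.1 0 0 0;2.0 0.09 0 0.05 0 0 0;2.0 0 0 0 0 0 0"}}

```text
t: 13.2
tool_pos: [0.5715, -0.1887, 0.0692]
tool_rot: [-0.125, 0.142, 0.982, 0.018]
contact_force: [0.2, -6.1, 4.4]
width: 0.024
grasp_force: 59.8
```

```bash
python3 - <<'E'
from go import *
import pickle
o=arm.get_obs();print(o["contact_force"],o["tool_pos"],o["moment"])
fr={n:arm.grab_frame(n) for n in("scene","wrist")};pickle.dump(fr,open("f5.pkl","wb"))
S,W=fr["scene"]["img"],fr["wrist"]["img"]
c=cv2.resize(S[180:255,190:290,::-1],(480,360),interpolation=cv2.INTER_CUBIC)
w=cv2.resize(W[0:225,270:370,::-1],(267,600),interpolation=cv2.INTER_CUBIC)
cv2.imwrite("pics/p5.png",np.hstack([np.vstack([c,np.zeros((240,480,3),np.uint8)]),w]))
E
```

```text
[ 0.2067 -6.1146  4.4481] [ 0.5715 -0.1887  0.0692] [-1.1684 -0.1761  0.3004]
```

View pics/p5.png

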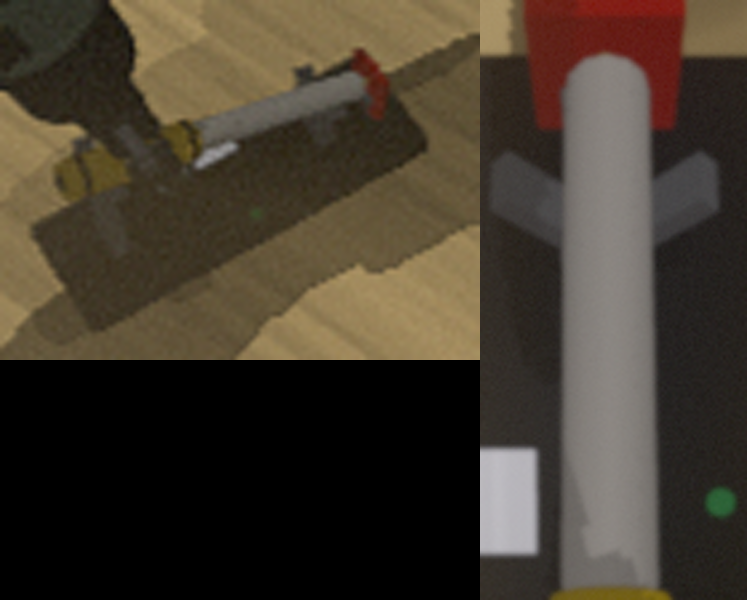

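The lamp is in both rests and centred on the stop (lamp 607, stop 606), with its foot a few mm short of the stop. I slide it down the axis and watch for the stop's reaction force.

{"method": "jog_arm", "body": {"steps": "2.0 0.13 -0.05 0.075 0 0 0;2.0 0 0 0 0 0 0"}}

```text
t: 13.5
tool_pos: [0.5698, -0.1884, 0.0686]
tool_rot: [-0.126, 0.142, 0.982, 0.018]
contact_force: [0.6, -4.3, 3.1]
width: 0.0246
grasp_force: 59.5
```

{"method": "jog_arm", "body": {"steps": "2.0 0.13 0 0.075 0 0 0;2.0 0 0 0 0 0 0"}}

```text
t: 13.7
tool_pos: [0.5684, -0.188, 0.0682]
tool_rot: [-0.126, 0.142, 0.982, 0.018]
contact_force: [-0.2, -5.4, 3.8]
width: 0.0245
grasp_force: 59.5
```

{"method": "jog_arm", "body": {"steps": "2.0 0.09 0 0.05 0 0 0;2.0 0 0 0 0 0 0"}}

```text
t: 13.9
tool_pos: [0.5678, -0.1878, 0.0681]
tool_rot: [-0.125, 0.142, 0.982, 0.018]
contact_force: [2.3, -5.8, 3.9]
width: 0.0244
grasp_force: 59.7
```

{"method": "jog_arm", "body": {"steps": "2.0 0.09 0 0.05 0 0 0;2.0 0 0 0 0 0 0"}}

```text
t: 14.1
tool_pos: [0.5676, -0.1877, 0.068]
tool_rot: [-0.124, 0.142, 0.982, 0.018]
contact_force: [6.5, -7.2, 4.7]
width: 0.0247
grasp_force: 59.9
```

{"method": "jog_arm", "body": {"steps": "2.0 0.05 0 0.03 0 0 0;2.0 0 0 0 0 0 0"}}

```text
t: 14.3
tool_pos: [0.5675, -0.1876, 0.068]
tool_rot: [-0.124, 0.142, 0.982, 0.018]
contact_force: [9.7, -8.5, 5.4]
width: 0.0246
grasp_force: 60.0
```

Contact with the stop: the force is rising and the tool has stopped moving. I unload, then release.

{"method": "jog_arm", "body": {"steps": "2.0 -0.08 -0.1 -0.05 0 0 0;2.0 0 0 0 0 0 0"}}

```text
t: 14.5
tool_pos: [0.5676, -0.1879, 0.0679]
tool_rot: [-0.125, 0.142, 0.982, 0.019]
contact_force: [6.5, -3.8, 3.4]
width: 0.0249
grasp_force: 59.4
```

{"method": "jog_arm", "body": {"steps": "3.0 0 0 0 0 0 0;3.5 0 0 0 0 0 0;4.5 0 0 0 0 0 0;6.0 0 0 0 0 0 0;6.0 0 0 0 0 0 0;6.0 0 0 0 0 0 0;6.0 0 0 0 0 0 0"}}

```text
t: 15.2
tool_pos: [0.5665, -0.188, 0.0678]
tool_rot: [-0.126, 0.142, 0.982, 0.019]
contact_force: [-0.3, 0.3, 0.1]
width: 0.0602
grasp_force: 0.0
```

{"method": "jog_arm", "body": {"steps": "6.0 0 0 -1 0 0 0;6.0 0 0 -1.5 0 0 0;6.0 0 0 -2 0 0 0;6.0 0 0 -3 0 0 0;6.0 0 0 -3 0 0 0;6.0 0 0 -3 0 0 0;6.0 0 0 0 0 0 0;6.0 0 0 0 0 0 0"}}

```text
t: 16.0
tool_pos: [0.5993, -0.1977, 0.1989]
tool_rot: [-0.126, 0.142, 0.982, 0.019]
contact_force: [-0.0, -0.5, -0.8]
width: 0.0599
grasp_force: 0.0
```

```bash
python3 - <<'E'
from go import *
import pickle
o=arm.get_obs();print(o["contact_force"],o["tool_pos"],o["t"])
fr={n:arm.grab_frame(n) for n in("scene","wrist","top")};pickle.dump(fr,open("f6.pkl","wb"))
S,W=fr["scene"]["img"],fr["wrist"]["img"]
c=cv2.resize(S[180:255,190:290,::-1],(400,300),interpolation=cv2.INTER_CUBIC)
w=cv2.resize(W[:,200:467,::-1],(400,600),interpolation=cv2.INTER_CUBIC)
s=cv2.resize(S[80:380,100:500,::-1],(400,300))
cv2.imwrite("pics/p6.png",np.hstack([np.vstack([c,s]),w]))
E
```

```text
[-0.0452 -0.5066 -0.817 ] [ 0.5993 -0.1977  0.1989] 16.0
```

View pics/p6.png

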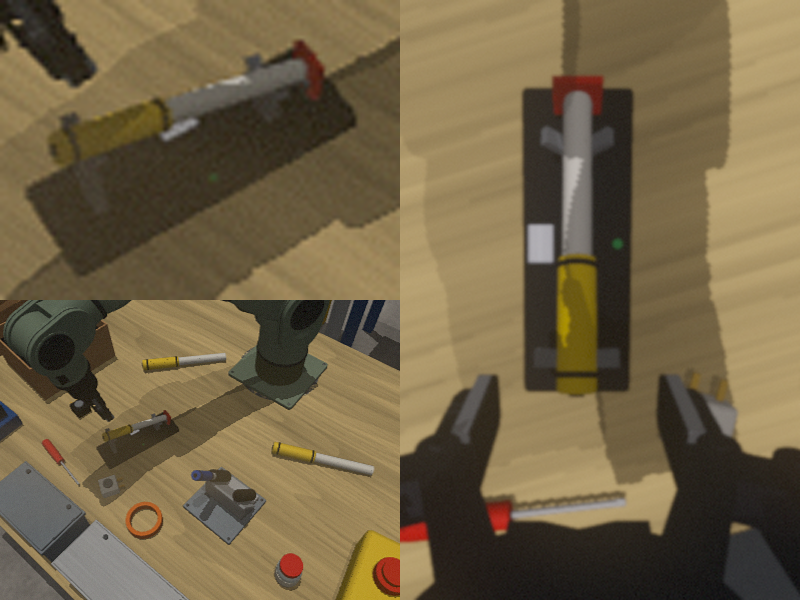

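The lamp lies in both rests, centred, with its white end against the red stop. The blue lamp, tape, plugs, jar and screwdriver have not been disturbed, and the gripper is clear. I hand in the job.

```bash
python3 -c "
from workcell import arm
print(arm.close_job())"
```

```text
the job is handed in; nothing more can be done
None
```

I handed the job in at about 16 s: in the last pictures the yellow lamp lies released in both cradle rests, white end against the red stop, and the blue lamp and everything else look undisturbed; the hand-in gave no verdict.

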